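# Roll a culture bottle up the loading ramp of a bottle roller

## Robot

A 6-joint arm with a two-finger parallel gripper is mounted at the origin on a cart in front of the work surface, level with it; the furniture and walls round the work are solid. World frame = base frame: x ahead of the robot, y to its left, z up, the work surface at z = 0. Lengths are in m, angles in rad, forces in N, time in s.
With the tool pointing down it reaches from about 0.3 to 0.875 m from the base axis. Payload 6.4 kg.
Tool frame: the origin (TCP) lies on the front face of the gripper's body, between the roots of the fingers; the fingertips stand 73 mm ahead of it and the grasp point (between the pads) lies ctrl.pinch_z ahead of it (ctrl.pinch_z is the distance from the TCP to the grasp point, in m); z points along the fingers, x is the direction in which the jaws open and shut, and the axes are right-handed (so a half turn about z gives the same grasp; the last joint's range is limited). The gripper opens to 85 mm and grips with 20 to 120 N. Pads are 22 mm wide; open, the fingers measure 114 mm over their backs; the gripper's body (76 mm by 85 mm) begins 54 mm behind the grasp point. The pads swing forward as they close: fully open they stand 13 mm farther back than shut.
Start: joints at [-1.496, 0.181, 1.607, -0, 1.354, -0.206], TCP at [0.159, -0.552, 0.304] pointing down, gripper open.
Joint ranges: [-2.99, 2.99], [-0.89, 2.07], [0.3, 2.58], [-1.14, 4.28], [0, 2.63], [-3.12, 3.12]. Speed limits (rad/s): [2.57, 2.57, 3.01, 3.14, 3.14, 3.14].

## Interface

Orientations are given as a unit quaternion [w, x, y, z].
In Python, from bench import ctrl gives the robot as it stands.
- The arm moves only by the tool move_arm, never from a script. Its argument "rows" is text: rows parted by semicolons, each of 7 numbers parted by spaces: the shift along the tool's x, y, z in cm, then the turn, a rotation vector about the tool's x, y, z in degrees, then the opening, from 0 (shut) to 1 (fully open). In form: x y z rx ry rz grip; .... A call has 1 to 20 rows; each row shifts and turns the commanded pose from where the row before left it, along the tool's axes as they then stand; what a row does not reach is not made up. A row lasts 1/10 s, in which the tool goes at most 50 mm and 8.59 degrees, less where a joint would pass 70% of its speed; a pose out of reach is approached as far as the arm can. A call with a gripper value outside its range is refused whole. The fingers move at their own pace and stop on an object; the grip force is fixed at half the most. Time passes only in rows, so rows that do not move let the fingers close. It gives the time, the measured TCP pose, the force and the opening at its end, in the units of the state.
- ctrl.get_obs(): the state, without advancing time (a new reading comes with each control period).
- ctrl.camera(name): name is "side" or "top"; returns a dict with "color" (400x640x3 uint8, blue, green, red), "fx", "fy", "cx", "cy" (pixels), "k1" (the pictures are not rectified: a ray, as slopes to the right and down, at radius r is drawn at 1 + k1 r^2 times it, then the intrinsics apply), "rvec" (rotation vector, rad) and "tvec" (3), from world to camera coordinates, as OpenCV has them. Camera axes: x right, y down, z forward; pixel columns grow to the right and rows downward; lengths in m; the calibration is good to about 2 mm. A picture is of the moment at which its call begins. There is no depth.
- ctrl.hand_in(): hands the job in, once; it reports no verdict.
Trained networks look in the newest picture that a camera, given by its name, has taken for a name from the list of things; names that differ only in an ending like _2 or _b are one class to them, and where a whole thing is asked for, a point or a joint stands for the part that bears it (a point fixed in the world has none). Each returns a list of dicts, best first, with "confidence" (0 to 1); they miss things now and then, are a little off and sometimes report something else, mostly with a low value. They report only what shows in the picture. A call takes as long as a camera call. They do not tell look-alikes from the thing itself.
- ctrl.look_for(camera, query): "bbox" ([left, top, right, bottom] in pixels, round what is visible of it).
- ctrl.trace(camera, query): "region" (400x640 bool, what is visible of it) and "bbox" ([left, top, right, bottom] in pixels, round what is visible of it).
The state is a dict: "time_s": time; "q": joint angles; "dq": joint speeds; "joint_efforts": joint torques, N m; "eef_pos": TCP position; "eef_rot": TCP orientation; "wrist_force": force on the tool from outside, world axes, zero at the start; "torque": the same for the moment, N m; "opening": opening from 0.0 (shut) to 1.0 (fully open).
Only numpy, scipy, OpenCV 4.12 (cv2) and the standard library are available. Lean on these libraries where they do the work, as an engineer would, in place of code of your own. Each camera call takes 0.05 s, during which the arm holds its last target.

## Task

Load the bottle roller: with the fingertips, slowly and gently push the white roller bottle that lies at the foot of the small ramp up the slope and over the first cross bar, so that it drops into its seat between the two bars in front of the stop plate. Keep the fingers behind it all the way so that it never runs freely on the slope; do not lift or carry it, leave the vial, amber bottle and dish beside the ramp alone, and leave the bottle lying in its seat.

Things in the scene. Friction and masses are not known exactly. Their poses are not given: they have to be found in the camera images.
- ramp: Fixed grey and metal loading ramp on the bench, 255 mm long (x), 98 wide (y). Origin on the bench under its middle; +x is the uphill push direction. Along x: front lip at -128 to -124 mm, 12 high; level landing to -60, top 8 high; slope of 8 degrees to +45, 23 high; then two cross bars and the stop plate. Side kerbs: inner faces at y +-42 mm, 6 thick, 8 above landing and slope.
- slope: The sloping deck, part of the ramp. Origin on the deck's top at the foot of the slope, mid-width (x -60 mm, y 0, height 8 mm in the ramp's frame); x points up the slope along the deck, 106 mm long; z is normal to the deck.
- roller_bottle: White smooth, slippery cylinder lying across the landing, 44 mm diameter, barrel 56 mm long, 0.11 to 0.22 kg, with a narrower grey screw cap (33 mm diameter, 12 long) on its end at the ramp's +y side. Origin on its axis at the middle of the barrel; its y axis runs along the cylinder to the cap, x and z turn as it rolls. Released on the slope, it rolls back down.
- bar_top (a point): Top of the first cross bar, mid-width: x 46 mm, 23 mm above the bench in the ramp's frame. Bar 18 mm in diameter, along y, does not turn. The bottle passes over it with its origin 45 mm above the bench, then drops 5 mm into the seat by itself and stays. The plates at the ends of the bars are 31 mm high.
- seat (a point): Where the bottle's origin lies when seated between the two cross bars: x 63 mm, y -6 mm, 40 mm above the bench in the ramp's frame; its axes are the ramp's. The second bar, like the first, is at x 80 mm; the upright stop plate (face at x 87 mm, top 58 mm high) is then 1.5 mm in front of the bottle.
- pane_edge (a point): Foot of the front upright edge of the fixed clear glass pane to the right of the ramp. The pane is 6 mm thick, 500 mm tall and runs from here straight ahead (along world +x) for 510 mm; keep the arm clear of it when coming in (over it or round its front edge).
- vial: Bystander: upright glass vial with a blue cap, 23 mm wide, 72 mm tall, origin under its middle; beside the ramp on its +y side.
- amber_bottle: Bystander: small amber bottle with black cap, 38 mm wide, 68 mm tall, origin under its middle; beside the ramp on its +y side.
- dish: Bystander: flat round dish, 62 mm wide, 14 mm tall, origin under its middle; beside the ramp on its -y side.
Not all that is in view belongs to the job. What is shaped like the roller_bottle but red is not meant.

How it is judged:
On the way:
1. the bottle is on the upper half of the slope, lying on it, with the fingers pushing it (x of roller_bottle in the frame of slope between 0.05 and 0.1 m and z of roller_bottle in the frame of slope below 0.028 m and contact force between the fingers and roller_bottle above 0.02 N), for 0.02 s.
At the end, for the whole second after the job is handed in: The roller bottle lies at rest between the two cross bars (within 4 mm along the ramp, 14 mm across, 3 mm in height, 0.08 rad of square) and the vial, amber bottle and dish stand within 15 mm of where they were (x of roller_bottle in the frame of seat between -0.004 and 0.004 m and y of roller_bottle in the frame of seat between -0.014 and 0.014 m and z of roller_bottle in the frame of seat between -0.003 and 0.003 m and angle between the y axis of roller_bottle and the y axis of ramp, either way round below 0.08 rad and linear speed of roller_bottle below 0.01 m/s and distance of each of vial, amber_bottle, dish from where it was at the start of the episode below 0.015 m); the robot touches nothing.
It fails at once if the bottle is lifted off the ramp (more than about 7 mm above the landing or 12 mm above the slope) (z of roller_bottle in the frame of slope above 0.034 m).
It fails at once if the bottle runs freely on the slope: faster than 0.12 m/s with no finger touching it (x of roller_bottle in the frame of slope between 0.01 and 0.1 m and linear speed of roller_bottle above 0.12 m/s and contact force between the fingers and roller_bottle below 0.005 N).
It fails at once if the bottle is pressed hard, with over 40 N (it needs under 5 N) (contact force between the fingers and roller_bottle above 40 N).
It fails at once if the vial, the amber bottle or the dish is knocked over or shifted by more than 15 mm (distance of any of vial, amber_bottle, dish from where it was at the start of the episode above 0.015 m or angle between any of vial, amber_bottle, dish's own z axis and vertical above 0.3 rad).
It also fails if it takes over 48 s, if anything falls off the work surface, if the arm or the gripper's body presses on something with over 40 N, if the wrist force passes 120 N, or if a joint passes its speed limit or range.

## Working session

There is one attempt and no reset: what is moved stays moved. The work goes in short steps, Python scripts to look and compute and a tool call to move; the robot and the scene stay as the last step left them, time stands still between calls to the robot, and variables do not carry over. Pictures are saved under pics/ and viewed, and the job is handed in when it is done.

Besides the shell and the picture viewer there is one more tool, called after "Emit:" by a JSON object that holds its "op" and its "data", one argument or row to a line. move_arm: Moves the arm, as the interface text tells. Its arguments: {"type":"object","properties":{"rows":{"type":"string"}},"required":["rows"]}

```bash
ls; mkdir -p pics
python3 - <<'E'
from bench import ctrl
import cv2
for n in("side","top"):
    c=ctrl.camera(n); cv2.imwrite(f"pics/{n}0.png",c["color"])
    print(n,{k:v for k,v in c.items() if k!="color"})
    for q in("ramp","roller_bottle","slope","vial","amber_bottle","dish","pane_edge","bar_top"):
        try:print(q,[(r["bbox"],round(r["confidence"],2)) for r in ctrl.look_for(n,q)][:4])
        except Exception as e:print(q,e)
print(ctrl.get_obs(),ctrl.pinch_z)
E
```

```text
pics
side {'fx': 392.2821417489224, 'fy': 392.2821417489224, 'cx': 314.8364876823432, 'cy': 196.44347465282388, 'k1': 0.011180951830838452, 'rvec': array([ 0.50158321, -2.36098762,  1.60487431]), 'tvec': array([0.48100204, 0.13983393, 0.71364243])}
ramp [([244.1, 192.7, 330.2, 253.6], 0.6)]
roller_bottle [([312.3, 244.1, 339.9, 282.2], 0.91), ([291.4, 214.2, 323.5, 237.6], 0.89), ([321.7, 186.8, 351.8, 205.7], 0.7)]
slope [([243.7, 205.9, 297.3, 241.5], 0.64)]
vial [([254.9, 216.8, 265.8, 255.5], 0.91)]
amber_bottle [([233.7, 229.4, 240.9, 242.6], 0.69)]
dish [([295.6, 208.2, 318.3, 217.7], 0.65)]
pane_edge []
bar_top [([243.6, 191.6, 331.9, 254.1], 0.75)]
top {'fx': 517.451747100297, 'fy': 517.451747100297, 'cx': 323.20533460109857, 'cy': 195.34748139710518, 'k1': -0.16011696741444767, 'rvec': array([ 2.17247517, -2.11451472,  0.16659849]), 'tvec': array([-0.02394567,  0.53353149,  1.14128498])}
ramp [([260.9, 113.8, 323.3, 225.5], 0.88)]
roller_bottle [([271.5, 193.0, 299.8, 214.2], 0.91), ([333.9, 228.6, 360.6, 267.2], 0.67), ([362.8, 185.1, 388.4, 216.0], 0.62), ([223.6, 234.9, 2
[... 206 characters left out ...]
, 325.8, 225.2], 0.89)]
{'time_s': 0.9, 'q': array([-1.49629501e+00,  1.80751076e-01,  1.60701235e+00, -3.76111351e-05,
        1.35379263e+00, -2.06303916e-01]), 'dq': array([-0.0007462 ,  0.00072515,  0.00119944, -0.0002918 ,  0.0007979 ,
       -0.00025303]), 'joint_efforts': array([-4.98649788e-04, -4.44837570e+01, -3.51685095e+01, -2.20611460e-04,
        7.14356211e-04, -1.09532812e-05]), 'eef_pos': array([ 0.15935593, -0.55248685,  0.30391001]), 'eef_rot': array([ 2.58666272e-05,  7.99104878e-01, -6.01191644e-01, -1.75276843e-06]), 'wrist_force': array([-0.33269672,  0.03331184, -0.19316926]), 'torque': array([0.01400189, 0.03404665, 0.02279261]), 'opening': 1.0031992654581283} 0.0539
```

Run:
```python
import cv2
a=cv2.imread("pics/side0.png"); b=cv2.imread("pics/top0.png")
cv2.imwrite("pics/s1.png",cv2.resize(a[150:300,200:400],None,fx=4,fy=4,interpolation=cv2.INTER_CUBIC))
cv2.imwrite("pics/t1.png",cv2.resize(b[100:250,210:400],None,fx=4,fy=4,interpolation=cv2.INTER_CUBIC))
```

```text
(no output)
```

View pics/side0.png

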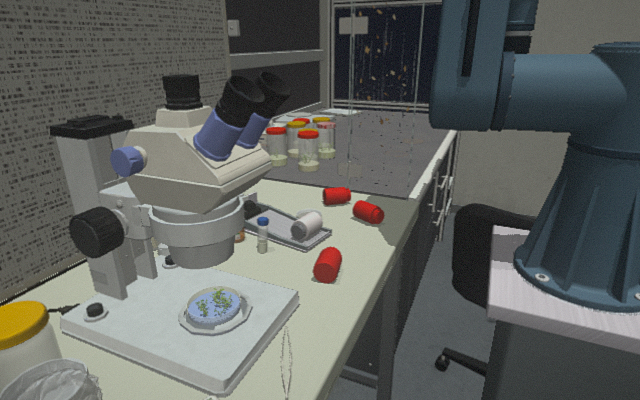

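View pics/top0.png

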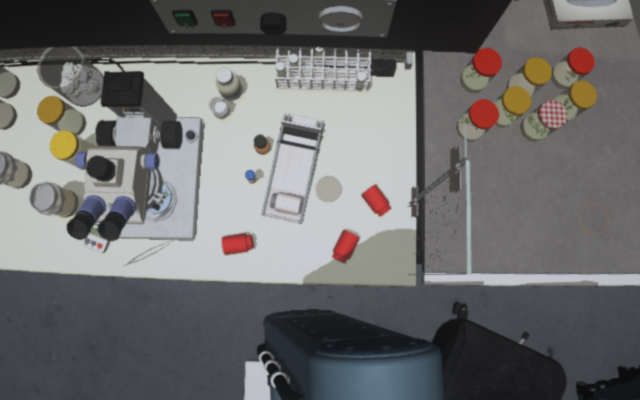

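```bash
sleep 1
```

```text
(no output)
```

View pics/s1.png

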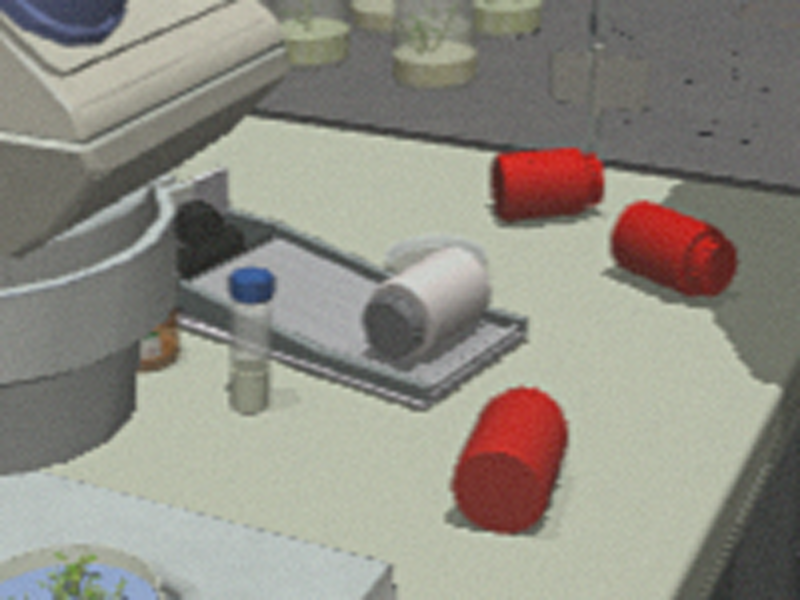

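View pics/t1.png

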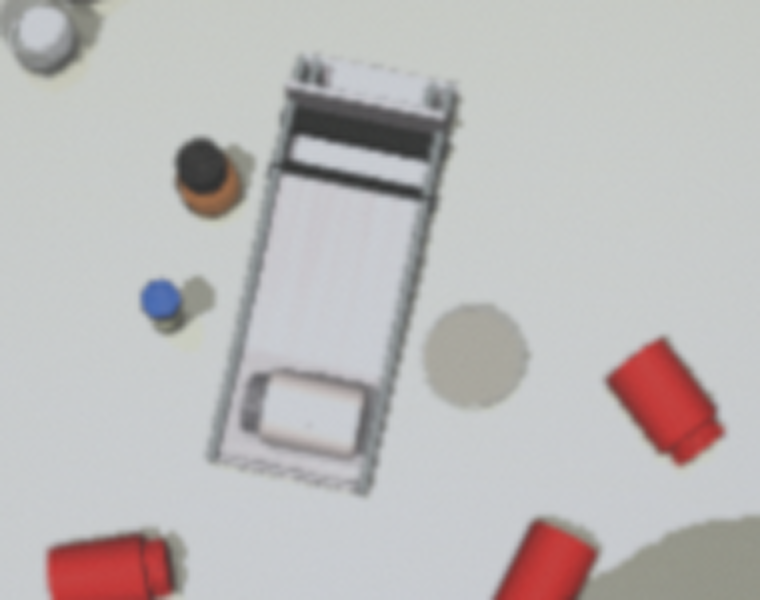

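```bash
cat > h.py <<'E'
import numpy as np,cv2
from scipy.optimize import least_squares
P={'side':dict(f=392.2821417489224,c=(314.8364876823432,196.44347465282388),k=0.011180951830838452,r=[0.50158321,-2.36098762,1.60487431],t=[0.48100204,0.13983393,0.71364243]),
'top':dict(f=517.451747100297,c=(323.20533460109857,195.34748139710518),k=-0.16011696741444767,r=[2.17247517,-2.11451472,0.16659849],t=[-0.02394567,0.53353149,1.14128498])}
def K(p): return np.array([[p['f'],0,p['c'][0]],[0,p['f'],p['c'][1]],[0,0,1]])
def proj(n,X):
    p=P[n]; return cv2.projectPoints(np.array(X,float).reshape(-1,1,3),np.array(p['r']),np.array(p['t']),K(p),np.array([p['k'],0,0,0]))[0].reshape(-1,2)
def back(n,uv,z):
    p=P[n]; u=cv2.undistortPoints(np.array(uv,float).reshape(1,1,2),K(p),np.array([p['k'],0,0,0])).ravel()
    R=cv2.Rodrigues(np.array(p['r']))[0]; o=-R.T@np.array(p['t']); d=R.T@np.array([u[0],u[1],1]); return o+d*(z-o[2])/d[2]
def ramp2w(pose,X):
    x,y,a=pose; X=np.atleast_2d(X); c,s=np.cos(a),np.sin(a)
    return np.c_[x+c*X[:,0]-s*X[:,1],y+s*X[:,0]+c*X[:,1],X[:,2]]
E
python3 - <<'E'
from h import *
for n in P:
    R=cv2.Rodrigues(np.array(P[n]['r']))[0]; print(n,'cam',-R.T@np.array(P[n]['t']))
obs=[('top',(262.3,215),(-.128,.048,.012)),('top',(302.3,223.3),(-.128,-.048,.012)),
('side',(306,251),(-.128,.048,.012)),('side',(331.5,230),(-.128,-.048,.012)),
('top',(281.8,122.5),(.087,.045,.058)),('top',(323.0,130),(.087,-.045,.058)),]
def res(p): return np.concatenate([proj(n,ramp2w(p,X))[0]-uv for n,uv,X in obs])
s=least_squares(res,[.7,-.1,0.]); print(s.x,np.degrees(s.x[2])); print(s.fun.round(1).reshape(-1,2))
im={n:cv2.imread(f'pics/{n}0.png') for n in P}
# bottle top center: barrel
for n,uv in(('top',(288,202.5)),): 
    w=back(n,uv,.045); print(w); c,s_=np.cos(s.x[2]),np.sin(s.x[2]); d=w[:2]-s.x[:2]; print('ramp frame',c*d[0]+s_*d[1],-s_*d[0]+c*d[1])
print('vial',back('top',(252,180),0),'amber',back('top',(263,151),0),'dish',back('top',(329,189),.01))
for uv in((468,275),(466,130),(416,190)): print('pane?',uv,back('top',uv,0))
# overlay
def line(n,A,B,col):
    a=ramp2w(s.x,[np.array(A)+(np.array(B)-A)*t for t in np.linspace(0,1,20)]); q=(proj(n,a)*4)
    cv2.polylines(im[n],[((q-np.array(org[n])*4)).astype(np.int32).reshape(-1,1,2)],False,col,1)
org={'side':(200,150),'top':(210,100)}
for n in P:
    o=org[n]; im[n]=cv2.resize(im[n][o[1]:o[1]+150,o[0]:o[0]+190],None,fx=4,fy=4,interpolation=cv2.INTER_CUBIC)
    L=[((-.128,-.049,.012),(-.128,.049,.012)),((.087,-.045,.058),(.087,.045,.058)),((-.06,-.042,.008),(-.06,.042,.008)),((.046,-.042,.023),(.046,.042,.023)),((.08,-.042,.023),(.08,.042,.023))]
    for sg in(1,-1): L+=[((-.128,sg*.048,.016),(-.06,sg*.048,.016)),((-.06,sg*.048,.016),(.045,sg*.048,.031))]
    for A,B in L: line(n,A,B,(0,200,0))
    cv2.imwrite(f'pics/o_{n}.png',im[n])
E
```

```text
side cam [0.18403737 0.75512634 0.39511575]
top cam [ 0.35484161 -0.00838792  1.20904   ]
[ 0.60492003  0.06047634 -0.19216994] -11.010526263493087
[[-0.4 -0.1]
 [-0.3  0.5]
 [-0.5 -3.3]
 [ 0.2  0. ]
 [ 1.1 -0. ]
 [-2.   0.6]]
[0.51469722 0.07001097 0.045     ]
ramp frame -0.09038300818192044 -0.007872483578992711
vial [0.57252582 0.16088184 0.        ] amber [0.64398901 0.13788336 0.        ] dish [ 0.5541437  -0.02274671  0.01      ]
pane? (468, 275) [ 0.36014372 -0.35495697  0.        ]
pane? (466, 130) [ 0.71187469 -0.35524165  0.        ]
pane? (416, 190) [ 0.55917065 -0.23018617  0.        ]
```

View pics/o_top.png

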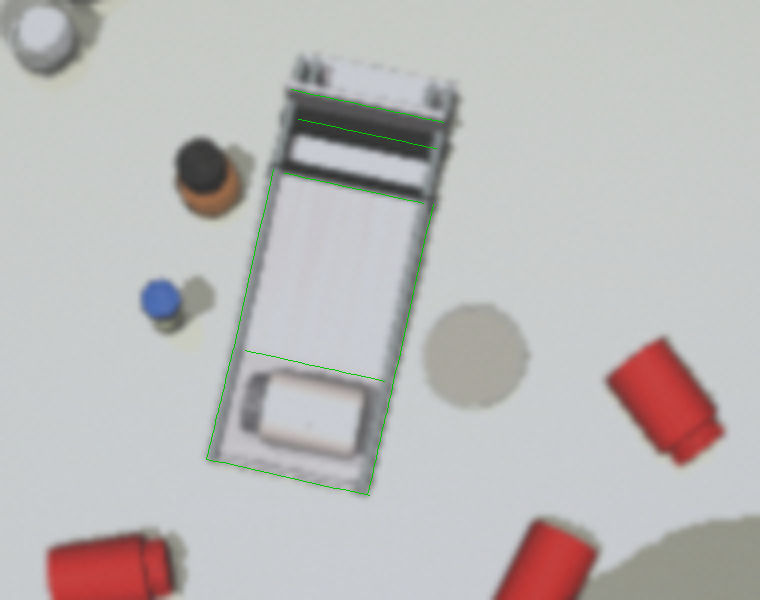

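View pics/o_side.png

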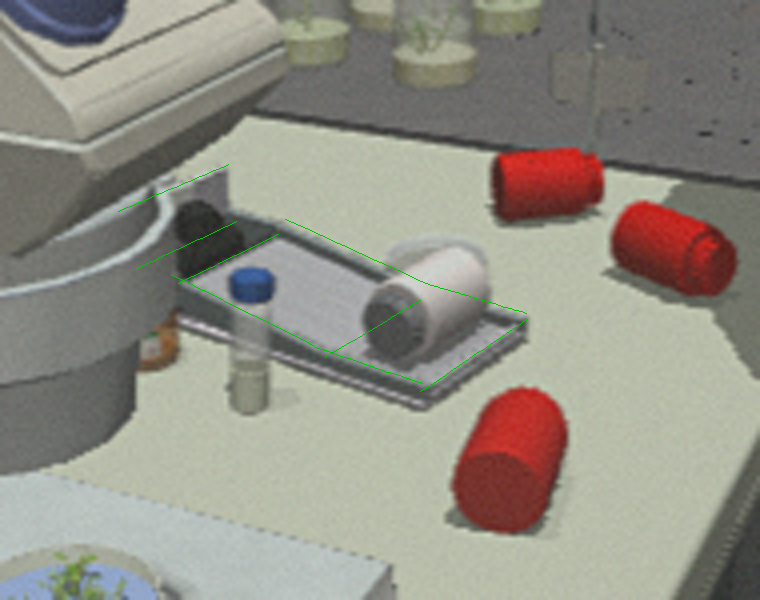

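Run:
```python
from h import *
for uv in((349,188),(349,190),(349,184)): print(uv,back('side',uv,0), back('side',(349,10),.5))
a=cv2.imread("pics/side0.png"); b=cv2.imread("pics/top0.png")
print(proj('top',[[.358,-.212,0],[.358,-.212,.5],[.868,-.212,0],[.868,-.212,.5]]))
cv2.imwrite("pics/s2.png",cv2.resize(a[0:210,300:460],None,fx=3,fy=3,interpolation=cv2.INTER_CUBIC)[:600])
cv2.imwrite("pics/t2.png",cv2.resize(b[50:300,380:540],None,fx=2.4,fy=2.4,interpolation=cv2.INTER_CUBIC))
```

```text
(349, 188) [ 0.53532028 -0.2581935   0.        ] [ 0.71477481 -0.72357306  0.5       ]
(349, 190) [ 0.52975708 -0.24260433  0.        ] [ 0.71477481 -0.72357306  0.5       ]
(349, 184) [ 0.54691565 -0.29068548  0.        ] [ 0.71477481 -0.72357306  0.5       ]
[[407.97679034 274.9796091 ]
 [468.25883433 274.96761664]
 [407.77736187  67.80063973]
 [457.61470396 -52.61811988]]
```

```bash
sleep 1
```

```text
(no output)
```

View pics/s2.png

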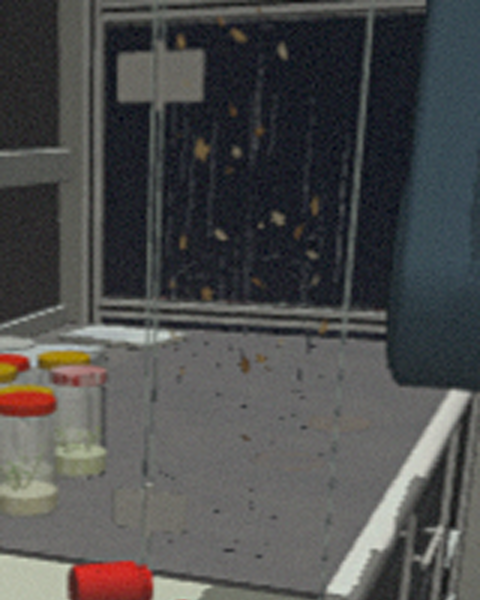

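View pics/t2.png

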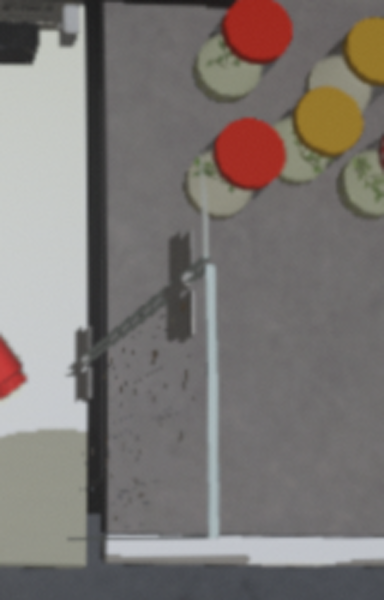

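Emit:
{"op": "move_arm", "data": {
  "rows": "0 0 0 0 0 6.8 0.35; 0 0 0 0 0 6.8 0.35; 0 0 0 0 0 6.8 0.35; 0 0 0 0 0 6.7 0.35; -2.75 0.12 0 0 0 0 0.35; -2.75 0.12 0 0 0 0 0.35; -2.75 0.12 0 0 0 0 0.35; -2.75 0.12 0 0 0 0 0.35; -2.75 0.12 0 0 0 0 0.35; -2.75 0.12 0 0 0 0 0.35; -2.75 0.12 0 0 0 0 0.35; -2.75 0.12 0 0 0 0 0.35; -2.75 0.12 0 0 0 0 0.35; -2.75 0.12 0 0 0 0 0.35; 0 0 0 0 0 0 0.35"
}}

```text
time_s: 2.4
eef_pos: [0.2005, -0.278, 0.3037]
eef_rot: [0.0, -0.637, 0.771, -0.0]
wrist_force: [-0.0, 0.3, 0.9]
opening: 0.349
```

Emit:
{"op": "move_arm", "data": {
  "rows": "-2.65 -0.76 0 0 0 0 0.35; -2.65 -0.76 0 0 0 0 0.35; -2.65 -0.76 0 0 0 0 0.35; -2.65 -0.76 0 0 0 0 0.35; -2.86 -1.08 0 0 0 0 0.35; -2.86 -1.08 0 0 0 0 0.35; -2.86 -1.08 0 0 0 0 0.35; -2.86 -1.08 0 0 0 0 0.35; -2.86 -1.08 0 0 0 0 0.35; -2.59 -1.65 0 0 0 0 0.35; -2.59 -1.65 0 0 0 0 0.35; -2.59 -1.65 0 0 0 0 0.35; -2.59 -1.65 0 0 0 0 0.35; -2.59 -1.65 0 0 0 0 0.35; -2.59 -1.65 0 0 0 0 0.35; 0 0 0 0 0 0 0.35"
}}

```text
time_s: 4.0
eef_pos: [0.4596, 0.0832, 0.3038]
eef_rot: [0.001, -0.637, 0.771, -0.0]
wrist_force: [-0.3, 0.1, -0.7]
opening: 0.346
```

Emit:
{"op": "move_arm", "data": {
  "rows": "0 0.3 2.5 0 0 0 0.35; 0 0 2.5 0 0 0 0.35; 0 0 2.5 0 0 0 0.35; 0 0 2.5 0 0 0 0.35; 0 0 2.5 0 0 0 0.35; 0 0 2.5 0 0 0 0.35; 0 0 2.5 0 0 0 0.35; 0 0 1.5 0 0 0 0.35; 0 0 1 0 0 0 0.35; 0 0 0 0 0 0 0.35"
}}

```text
time_s: 5.0
eef_pos: [0.4537, 0.0818, 0.1028]
eef_rot: [-0.001, -0.636, 0.772, 0.001]
wrist_force: [0.6, 0.5, 0.7]
opening: 0.355
```

```bash
cat > snap.py <<'E'
import sys; from h import *; from bench import ctrl
tag=sys.argv[1]; org={'side':(200,150),'top':(210,100)}
for n in P:
    im=ctrl.camera(n)["color"]; cv2.imwrite(f'pics/{n}_{tag}.png',im); o=org[n]
    cv2.imwrite(f'pics/{n}_{tag}z.png',cv2.resize(im[o[1]:o[1]+150,o[0]:o[0]+190],None,fx=4,fy=4,interpolation=cv2.INTER_CUBIC))
o=ctrl.get_obs(); p=o['eef_pos']; d=p[:2]-np.array([.605,.0605]); c,s=np.cos(-.192),np.sin(-.192)
print(o['time_s'],'ramp',c*d[0]+s*d[1],-s*d[0]+c*d[1],p[2],o['wrist_force'])
E
python3 snap.py a
```

```text
5.1 ramp -0.15144089226334212 -0.007618128894073019 0.10434486757222788 [-0.26761073  0.00380643 -0.02622236]
```

```bash
sleep 1
```

```text
(no output)
```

View pics/side_az.png

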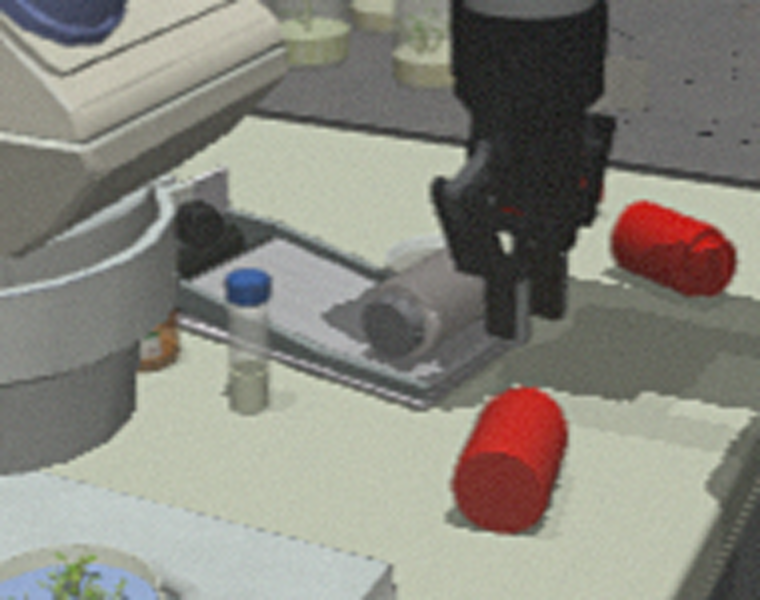

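View pics/top_az.png

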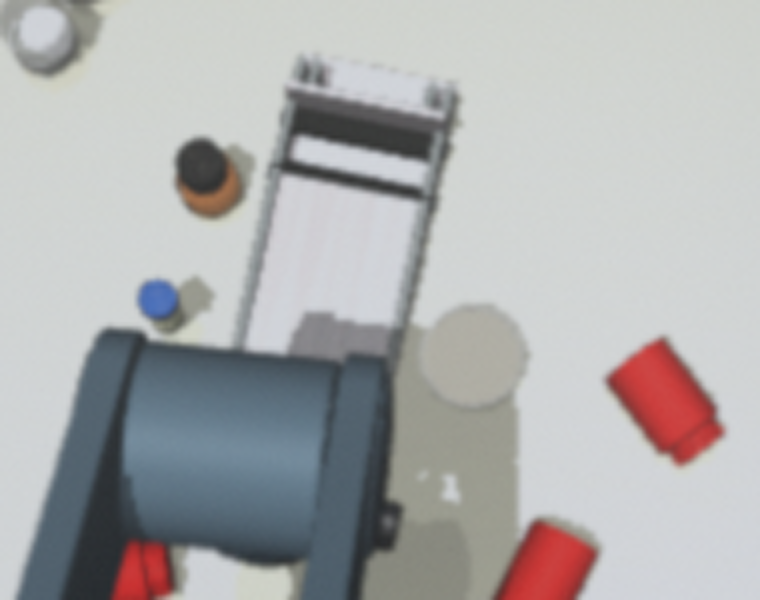

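Run:
```python
from h import *
p=(.605,.0605,-.192)
for z in(.02,.03,.04): 
  for dy in(.015,.026):print(z,dy,[((proj('side',ramp2w(p,(-.1514+dx,-.0076+dy,z)))[0]-(200,150))*4).round() for dx in(-.011,.011)])
```

```text
0.02 0.015 [array([524., 363.]), array([488., 352.])]
0.02 0.026 [array([512., 372.]), array([476., 360.])]
0.03 0.015 [array([524., 346.]), array([488., 334.])]
0.03 0.026 [array([512., 354.]), array([476., 343.])]
0.04 0.015 [array([524., 328.]), array([488., 317.])]
0.04 0.026 [array([512., 336.]), array([476., 325.])]
```

Emit:
{"op": "move_arm", "data": {
  "rows": "0 0 0.7 0 0 0 0.35; 0 0 0.7 0 0 0 0.35; 0 -0.4 0 0 0 0 0.35; 0 -0.4 0 0 0 0 0.35; 0 -0.4 0 0 0 0 0.35; 0 -0.4 0 0 0 0 0.35; 0 -0.4 0 0 0 0 0.35; 0 -0.3 0 0 0 0 0.35; 0 -0.25 0 0 0 0 0.35; 0 -0.25 0 0 0 0 0.35; 0 -0.25 0 0 0 0 0.35; 0 -0.25 0 0 0 0 0.35; 0 -0.25 0 0 0 0 0.35; 0 -0.25 0 0 0 0 0.35; 0 -0.25 0 0 0 0 0.35; 0 -0.25 0 0 0 0 0.35; 0 -0.25 0 0 0 0 0.35; 0 0 0 0 0 0 0.35"
}}

```text
time_s: 6.9
eef_pos: [0.4995, 0.0735, 0.09]
eef_rot: [0.0, -0.636, 0.772, -0.0]
wrist_force: [-0.1, 0.5, -0.3]
opening: 0.347
```

```bash
python3 snap.py b
```

```text
7.0 ramp -0.10647100833205177 -0.007422569276197206 0.08983484621487145 [-0.55172188  0.70833147  0.43455009]
```

```bash
sleep 1
```

```text
(no output)
```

View pics/side_bz.png

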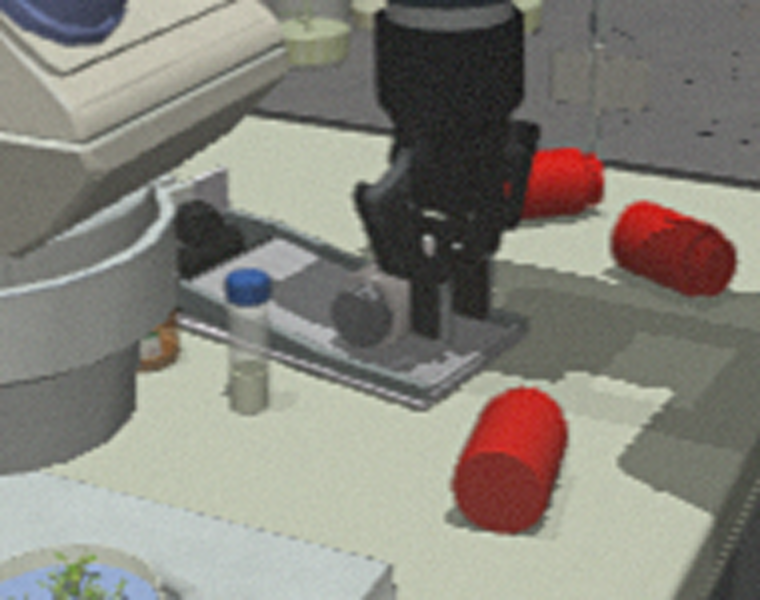

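View pics/top_bz.png

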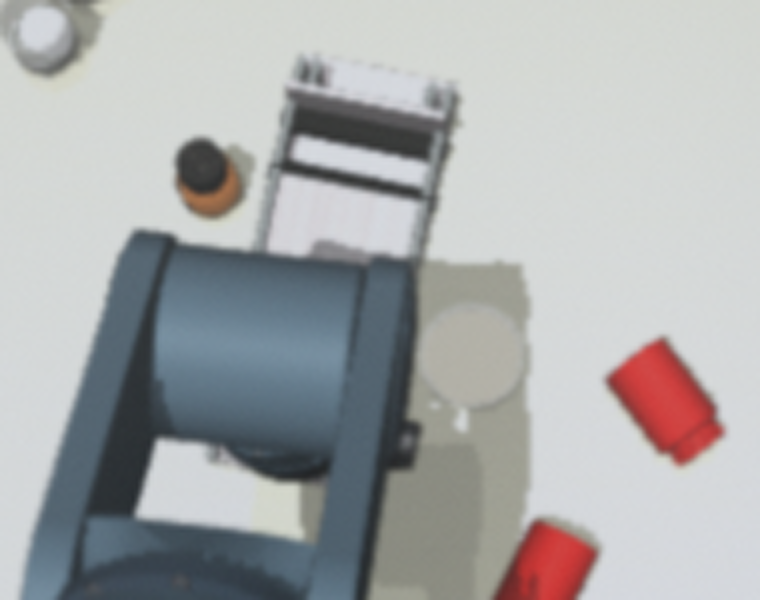

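Emit:
{"op": "move_arm", "data": {
  "rows": "0 -0.25 0 0 0 0 0.35; 0 -0.3 0 0 0 0 0.35; 0 -0.3 0 0 0 0 0.35; 0 -0.3 -0.04 0 0 0 0.35; 0 -0.3 -0.04 0 0 0 0.35; 0 -0.3 -0.04 0 0 0 0.35; 0 -0.3 -0.04 0 0 0 0.35; 0 -0.3 -0.04 0 0 0 0.35; 0 -0.3 -0.04 0 0 0 0.35; 0 -0.3 -0.04 0 0 0 0.35; 0 -0.3 -0.04 0 0 0 0.35; 0 -0.3 -0.04 0 0 0 0.35; 0 -0.3 -0.04 0 0 0 0.35; 0 -0.3 -0.04 0 0 0 0.35; 0 -0.3 -0.04 0 0 0 0.35; 0 -0.3 -0.04 0 0 0 0.35; 0 -0.3 -0.04 0 0 0 0.35; 0 -0.3 -0.04 0 0 0 0.35; 0 -0.3 -0.04 0 0 0 0.35; 0 -0.2 -0.03 0 0 0 0.35"
}}

```text
time_s: 9.0
eef_pos: [0.5569, 0.0623, 0.0967]
eef_rot: [0.0, -0.636, 0.772, -0.0]
wrist_force: [-1.0, 0.4, 0.4]
opening: 0.349
```

```bash
python3 snap.py c
```

```text
9.1 ramp -0.047552251302721914 -0.007437115959159341 0.09668447434638727 [ 0.28270413 -0.51027817  0.23365407]
```

```bash
sleep 1
```

```text
(no output)
```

View pics/side_cz.png

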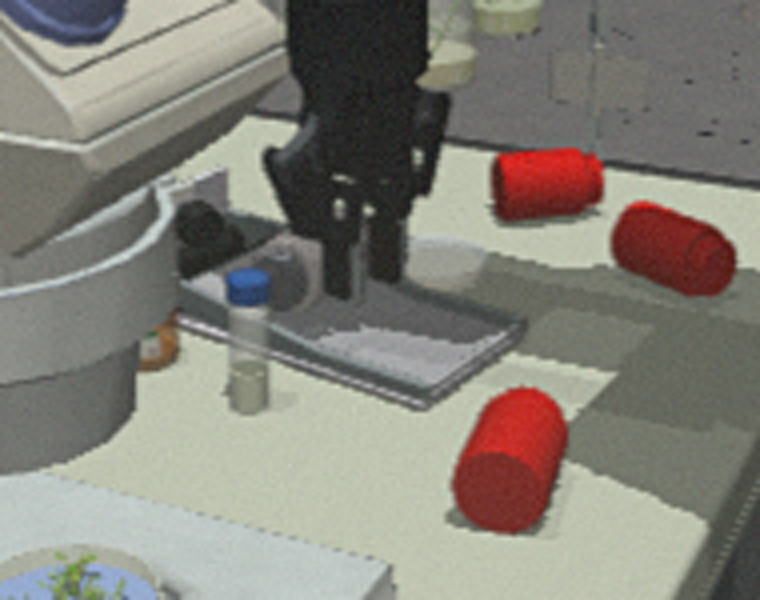

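Emit:
{"op": "move_arm", "data": {
  "rows": "0 -0.2 -0.03 0 0 0 0.35; 0 -0.3 -0.04 0 0 0 0.35; 0 -0.3 -0.04 0 0 0 0.35; 0 -0.3 -0.04 0 0 0 0.35; 0 -0.3 -0.04 0 0 0 0.35; 0 -0.3 -0.04 0 0 0 0.35; 0 -0.3 -0.04 0 0 0 0.35; 0 -0.3 -0.04 0 0 0 0.35; 0 -0.3 -0.04 0 0 0 0.35; 0 -0.3 -0.04 0 0 0 0.35; 0 -0.3 -0.04 0 0 0 0.35; 0 -0.3 -0.04 0 0 0 0.35; 0 -0.3 -0.04 0 0 0 0.35; 0 -0.3 -0.04 0 0 0 0.35; 0 -0.3 -0.04 0 0 0 0.35; 0 -0.3 -0.04 0 0 0 0.35; 0 -0.3 -0.04 0 0 0 0.35; 0 -0.3 -0.04 0 0 0 0.35; 0 -0.2 -0.03 0 0 0 0.35"
}}

```text
time_s: 11.0
eef_pos: [0.6108, 0.0518, 0.1041]
eef_rot: [0.0, -0.636, 0.772, -0.0]
wrist_force: [-0.7, 0.2, -0.3]
opening: 0.351
```

```bash
python3 snap.py d
```

```text
11.1 ramp 0.007460763788929377 -0.007457521575562089 0.10409908786691816 [ 0.4748595  -0.63507403 -0.61137863]
```

```bash
sleep 1
```

```text
(no output)
```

View pics/side_dz.png

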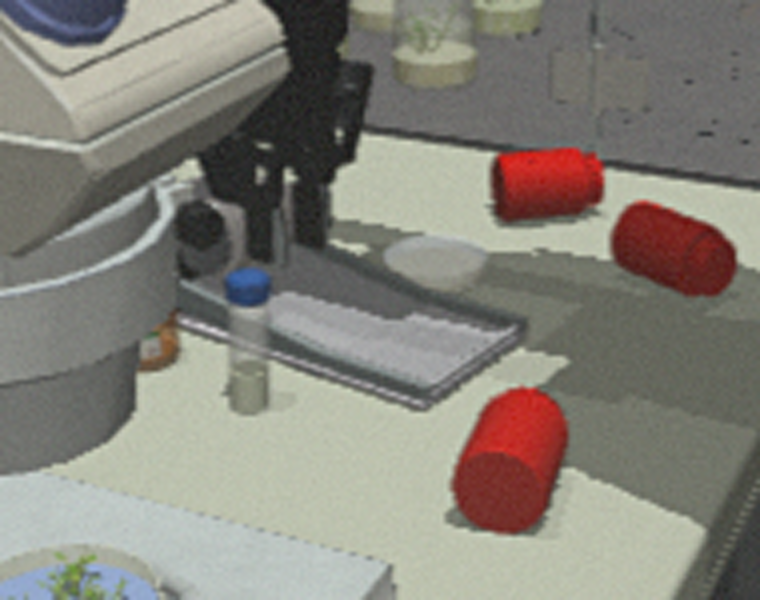

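View pics/top_dz.png

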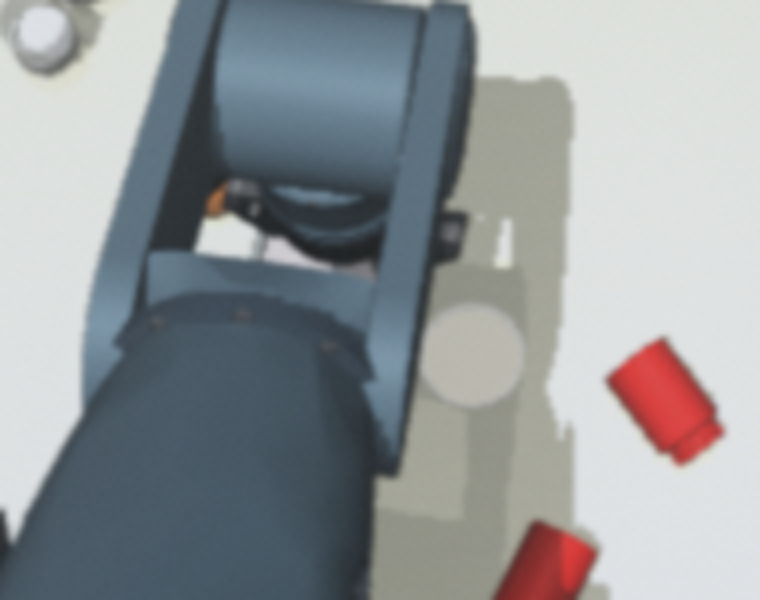

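Emit:
{"op": "move_arm", "data": {
  "rows": "0 -0.2 -0.03 0 0 0 0.35; 0 -0.2 0 0 0 0 0.35; 0 -0.2 0 0 0 0 0.35; 0 -0.2 0 0 0 0 0.35; 0 -0.2 0 0 0 0 0.35; 0 -0.2 0 0 0 0 0.35; 0 -0.2 0 0 0 0 0.35; 0 -0.2 0 0 0 0 0.35; 0 0 0 0 0 0 0.35; 0 0 0 0 0 0 0.35"
}}

```text
time_s: 12.1
eef_pos: [0.6262, 0.0488, 0.1042]
eef_rot: [-0.0, -0.636, 0.772, 0.0]
wrist_force: [1.3, 0.0, -0.5]
opening: 0.347
```

```bash
python3 snap.py e
```

```text
12.2 ramp 0.02295854075015543 -0.00741187146918962 0.10425332867714263 [ 0.08545323 -0.66055804  0.18737828]
```

```bash
sleep 1
```

```text
(no output)
```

View pics/side_ez.png

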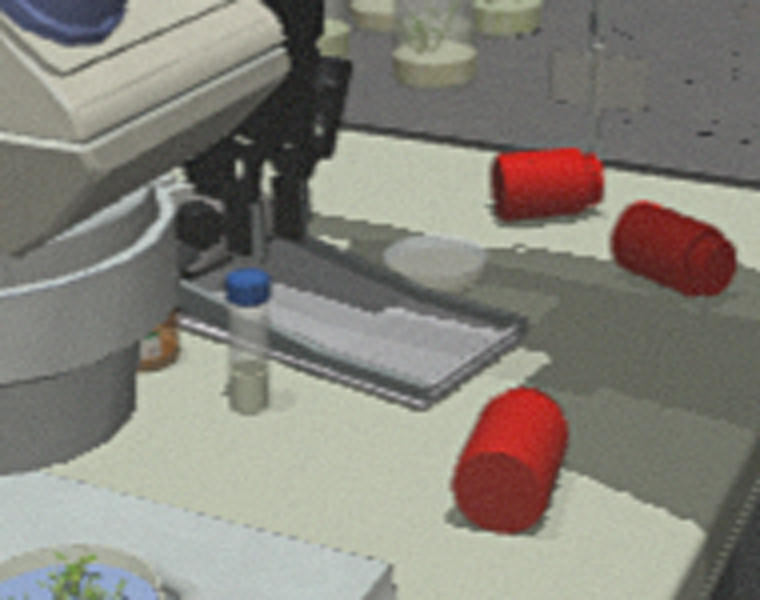

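Emit:
{"op": "move_arm", "data": {
  "rows": "0 -0.1 0 0 0 0 0.35; 0 -0.1 0 0 0 0 0.35; 0 -0.1 0 0 0 0 0.35; 0 -0.1 0 0 0 0 0.35; 0 0 0 0 0 0 0.35"
}}

```text
time_s: 12.7
eef_pos: [0.6303, 0.048, 0.1043]
eef_rot: [0.0, -0.636, 0.772, -0.0]
wrist_force: [-0.1, -0.4, -0.2]
opening: 0.351
```

Emit:
{"op": "move_arm", "data": {
  "rows": "0 0.2 0 0 0 0 0.35; 0 0.3 0 0 0 0 0.35; 0 0.3 0 0 0 0 0.35; 0 0.3 0 0 0 0 0.35; 0 0.3 0 0 0 0 0.35; 0 0.3 0 0 0 0 0.35; 0 0.3 0 0 0 0 0.35; 0 0 0 0 0 0 0.35"
}}

```text
time_s: 13.5
eef_pos: [0.6101, 0.052, 0.1042]
eef_rot: [-0.0, -0.636, 0.772, 0.0]
wrist_force: [-0.9, 0.4, 0.2]
opening: 0.347
```

```bash
python3 snap.py f
```

```text
13.6 ramp 0.007085526577809895 -0.007409884718306037 0.10439362894874249 [-0.04601757  0.54705303 -0.25310309]
```

```bash
sleep 1
```

```text
(no output)
```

View pics/side_fz.png

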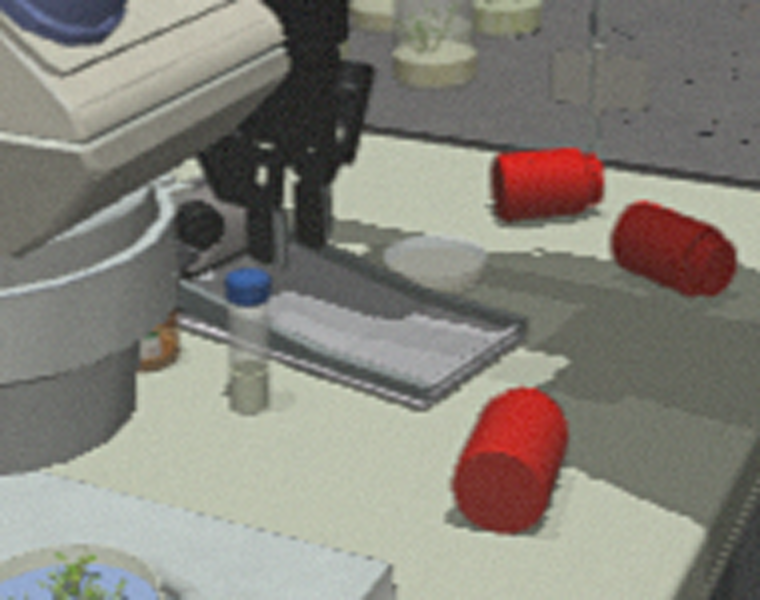

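Emit:
{"op": "move_arm", "data": {
  "rows": "0 0.5 0 0 0 0 0.35; 0 0.7 0 0 0 0 0.35; 0 0.8 0 0 0 0 0.35; 0 1 -1 0 0 0 0.35; 0 1 -2 0 0 0 0.35; 0 2 -2.5 0 0 0 0.35; 0 2.5 -2.5 0 0 0 0.35; 0 3 -2.5 0 0 0 0.35; 0 3 -2.5 0 0 0 0.35; 0 3 -2.5 0 0 0 0.35; 0 3 -2.5 0 0 0 0.35; 0 3 -1 0 0 0 0.35; 0 2 0 0 0 0 0.35; 0 0 0 0 0 0 0.35"
}}

```text
time_s: 15.0
eef_pos: [0.358, 0.1012, 0.2942]
eef_rot: [0.0, -0.636, 0.771, -0.0]
wrist_force: [0.3, -0.4, 1.0]
opening: 0.353
```

```bash
python3 snap.py g
```

```text
15.1 ramp -0.24806660957467858 -0.007351700499338212 0.29434028689602476 [0.06306448 0.50318303 0.14329953]
```

```bash
sleep 1
```

```text
(no output)
```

View pics/side_gz.png

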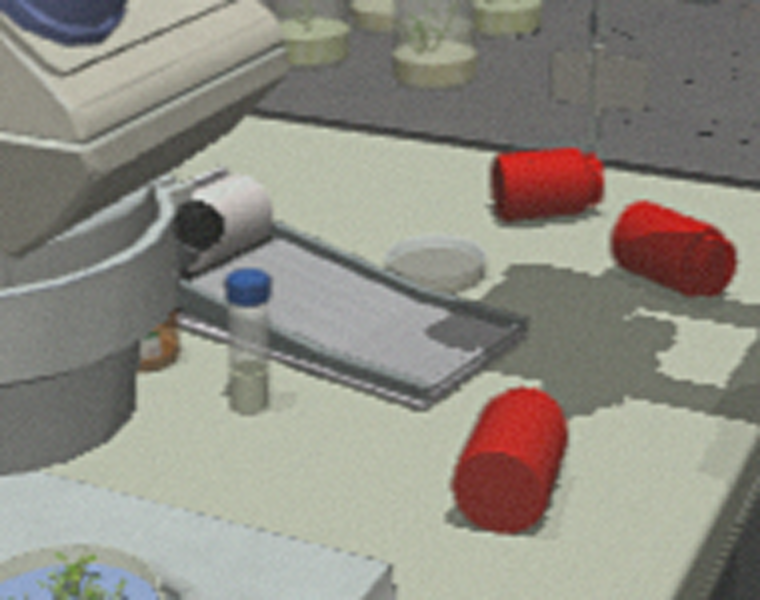

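View pics/top_gz.png

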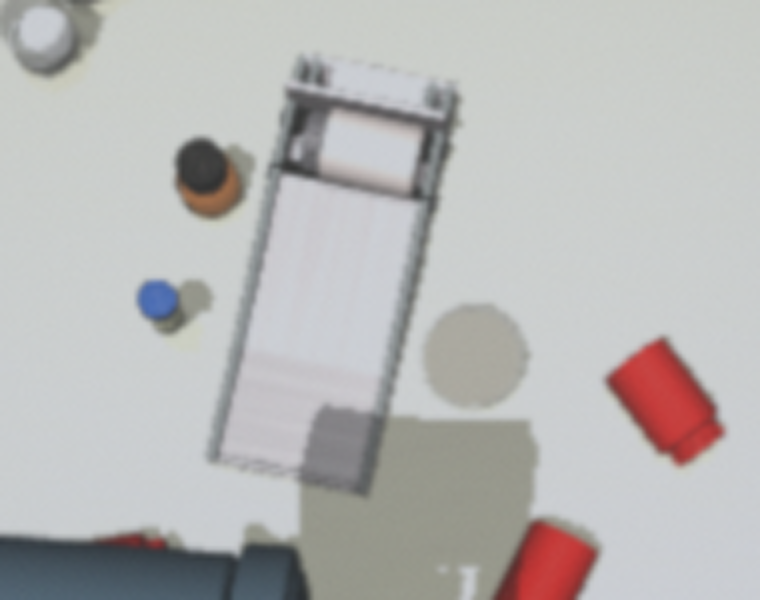

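Run:
```python
from h import *; from bench import ctrl
ctrl.camera("top"); r=ctrl.trace("top","roller_bottle")
p=np.array([.605,.0605]);c,s=np.cos(-.192),np.sin(-.192)
def rf(uv,z):
    d=back('top',uv,z)[:2]-p; return (c*d[0]+s*d[1],-s*d[0]+c*d[1])
for x in r: print(np.round(x['bbox']),x['confidence'],np.round(rf([np.mean(x['bbox'][::2]),np.mean(x['bbox'][1::2])],.05),4))
print('barrel',rf((302.5,137.7),.055)); print('seat centre expected px', (proj('top',ramp2w((.605,.0605,-.192),(.063,-.006,.055)))[0]-(210,100))*4)
print(ctrl.get_obs()['time_s']); ctrl.hand_in()
```

```text
[285. 129. 316. 148.] 0.97 [ 0.0602 -0.0024]
[333. 228. 361. 267.] 0.65 [-0.1616 -0.1596]
[365. 187. 391. 216.] 0.57 [-0.0442 -0.2065]
barrel (np.float64(0.06208700322319784), np.float64(-0.007095521499244386))
seat centre expected px [368.50017772 148.90100546]
15.2
the job is handed in; nothing more can be done
```

I pushed the white bottle up the slope at about 30 mm/s with the half-closed fingertips behind it. It went over the first bar into its seat between the two bars. I then drew the arm back clear and handed in at 15.2 s.

- **Position:** the last top picture puts the barrel at about x 62, y -7 mm in the ramp's frame, against a seat at 63, -6 mm. The trained network's box for the bottle, which includes the cap, centres at 60, -2 mm; the cap shifts that centre toward +y.
- **Lie:** the bottle looks square against the stop plate in both pictures. I judged its angle and seated height by eye, not by measurement.
- **Bystanders:** the vial, amber bottle and dish look unmoved. The vial's cap appears about 1 pixel over, roughly 2 mm, but that shift was already there before the fingers came near it.
- **Forces:** the wrist force read at most about 1.4 N, near sensor noise, at every check. It was read only between moves, so I have no direct record of finger contact while pushing. The pictures showed the bottle moving with the fingers each time I looked.

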